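# Line up the seasonings by height on the riser

### The job

Tidy the four things along the front edge of the worktop onto the riser board: stand the pepper mill, the spice jar, the salt shaker and the food tin upright, each centred on its own cork mat, in order of height, so that the tallest is on the mat next to the sugar pot and the shortest is on the mat next to the cup. Do not shift or knock over the sugar pot or the cup.

Things in the scene. Friction and masses are not known exactly. Their poses are not given: they have to be found in the camera images.
- pepper_mill: brown wooden pepper mill, 170 mm tall, the tallest of the four; round base 58 mm across, round head 49 mm across from 123 to 159 mm above its foot, small metal knob on top; (a like one at the wall beside the vase is part of the room and plays no part); head and body are one rigid piece here; weighs 0.13 to 0.24 kg; stands near the front edge of the worktop at the start; origin at the centre of its foot, z up
- spice_jar: small clear spice jar with a red screw cap, 106 mm tall, second tallest; body 42 mm across, cap 45 mm across from 85 to 106 mm above its foot; cap fixed; (a like one at the wall beside the vase is part of the room and plays no part); weighs 0.08 to 0.15 kg; stands near the front edge of the worktop at the start; origin at the centre of its foot, z up
- salt_shaker: salt shaker with clear body and grey domed top, 90 mm tall, third tallest; body 44 mm across up to 74 mm above its foot, narrowing to 34 mm at the dome; weighs 0.07 to 0.14 kg; stands near the front edge of the worktop at the start; origin at the centre of its foot, z up
- food_tin: closed green food tin, 72 mm tall, the shortest; a plain cylinder 57 mm across; weighs 0.13 to 0.24 kg; stands near the front edge of the worktop at the start; origin at the centre of its foot, z up
- round_1: flat round cork mat, 72 mm across and 3 mm thick, fixed in the row on the low wooden riser board; origin at the centre of its underside, which is 12 mm above the worktop, so a thing set on it stands 15 mm above the worktop; y runs along the row, x across it; the mat at the +y end of the row. Neighbouring mats are 92 mm apart between centres. The board is fixed, 104 mm wide and 360 mm long.
- round_2: flat round cork mat, 72 mm across and 3 mm thick, fixed in the row on the low wooden riser board; origin at the centre of its underside, which is 12 mm above the worktop, so a thing set on it stands 15 mm above the worktop; y runs along the row, x across it; second from the +y end. Neighbouring mats are 92 mm apart between centres. The board is fixed, 104 mm wide and 360 mm long.
- round_3: flat round cork mat, 72 mm across and 3 mm thick, fixed in the row on the low wooden riser board; origin at the centre of its underside, which is 12 mm above the worktop, so a thing set on it stands 15 mm above the worktop; y runs along the row, x across it; third from the +y end. Neighbouring mats are 92 mm apart between centres. The board is fixed, 104 mm wide and 360 mm long.
- round_4: flat round cork mat, 72 mm across and 3 mm thick, fixed in the row on the low wooden riser board; origin at the centre of its underside, which is 12 mm above the worktop, so a thing set on it stands 15 mm above the worktop; y runs along the row, x across it; the mat at the -y end of the row. Neighbouring mats are 92 mm apart between centres. The board is fixed, 104 mm wide and 360 mm long.
- sugar_pot: white glazed sugar pot with lid and two ears, 78 mm across (110 mm over the ears) and 128 mm tall, loose, standing on the worktop about 94 mm (centre to centre) beyond one end of the row, either end; it marks the end for the tallest; origin at the centre of its foot
- white_cup: small white cup with a handle, 62 mm wide, 90 mm over the handle, 55 mm tall, loose, standing on the worktop about 94 mm beyond the other end of the row; origin at the middle of its whole outline, handle included, at foot level
Things that resemble listed ones, but are neither listed nor needed, are in the scene too. What is shaped like the food_tin but orange or purple is not meant.

How it is judged:
By the outcome, as a careful person would: the job done as asked, in the order asked, and still so for the second after the job is handed in, with the robot touching nothing.
It also fails if it takes over 106 s, if anything falls off the work surface, if the arm or the gripper's body presses on something with over 40 N, if the wrist force passes 120 N, or if a joint passes its speed limit or range.

### The arm

A 6-joint arm with a two-finger parallel gripper is mounted at the origin on a cart in front of the work surface, level with it; the furniture and walls round the work are solid. World frame = base frame: x ahead of the robot, y to its left, z up, the work surface at z = 0. Lengths are in m, angles in rad, forces in N, time in s.
With the tool pointing down it reaches from about 0.3 to 0.775 m from the base axis. Payload 14.6 kg.
Tool frame: the origin (TCP) lies midway between the tips of the shut fingers; the grasp point (between the pads) lies 19 mm behind it; z points along the fingers, y is the line along which they close (so a half turn about z gives the same grasp; the last joint's range is limited). The gripper opens to 94 mm and grips with 3 to 60 N. Pads are 16 mm wide; open, the fingers measure 119 mm over their backs; the gripper's body (75 mm by 177 mm) begins 78 mm behind the grasp point.
Start: joints at [-1.292, 0.3, 1.521, -0, 1.321, -0.067], TCP at [0.186, -0.517, 0.205] pointing down, gripper open.
Joint ranges: [-3.03, 3.03], [-0.79, 2.21], [0.23, 2.52], [-1.04, 4.18], [0, 3.07], [-2.55, 2.55]. Speed limits (rad/s): [2.22, 2.22, 2.57, 3.14, 3.14, 3.14].

### API

Orientations are given as a rotation vector (axis times angle).
In Python, from cell import readout, imaging, sign_off gives the robot as it stands. The module is installed in compiled form; this text tells all that it offers.
- The arm moves only by the tool move_arm, never from a script. Its argument "deltas" is a list of rows, each a list of 3 entries, a list of its own where there are three numbers: the closure, from 0 (fully open) to 1 (shut), then the shift along the tool's x, y, z in m, then the turn, a rotation vector about the tool's x, y, z in degrees. A call has 1 to 20 rows; each row is the pose to reach, as a shift and turn from the pose commanded when the call began, along the tool's axes at that moment; what a row does not reach only later rows make up. A row lasts 1/10 s, in which the tool goes at most 50 mm and 8.59 degrees, less where a joint would pass 70% of its speed; a pose out of reach is approached as far as the arm can. A call with a gripper value outside its range is refused whole. The fingers move at their own pace and stop on an object; the grip force is fixed at half the most. Time passes only in rows, so rows that repeat a pose let the fingers close. It gives the time, the measured TCP pose, the force, the opening and the grip force at its end, in the units of the state.
- readout.state(): the state, without advancing time (a new reading comes with each control period).
- imaging.snapshot(name): name is "scene" or "top"; returns (picture, depth): 400x640x3 uint8, blue, green, red; 400x640 float32, m along the optical axis (not along the pixel's ray), 0 where there is no reading.
- imaging.get_calibration(name): a dict with "intrinsics" (3x3 intrinsics, pixels), "xyz" and "attitude" of the camera in the world. Camera axes: x right, y up, looking along -z (the intrinsics and any distortion apply to the point x, -y, -z); pixel columns grow to the right and rows downward; lengths in m; the calibration is good to about 2 mm. A picture is of the moment at which its call begins. get_calibration takes no time and is no camera call.
- sign_off(): hands the job in; it is judged then, once.
The state is a dict: "time": time; "joint_pos": joint angles; "joint_vel": joint speeds; "effort": joint torques, N m; "tool_pos": TCP position; "orientation": TCP orientation; "force": force on the tool from outside, world axes, zero at the start; "torque": the same for the moment, N m; "grip_width": opening from 0.0 (shut) to 1.0 (fully open); "gripper_force": force on a finger pad.
Only numpy, scipy, OpenCV 4.12 (cv2) and the standard library are available. Lean on these libraries where they do the work, as an engineer would, in place of code of your own. Each camera call takes 0.05 s, during which the arm holds its last target. There are 200 camera calls.

## Working session

There is one attempt and no reset: what is moved stays moved. The work goes in short steps, Python scripts to look and compute and a tool call to move; the robot and the scene stay as the last step left them, time stands still between calls to the robot, and variables do not carry over. Pictures are saved under pics/ and viewed, at most 14 in all, crops included, and the job is handed in when it is done.

Besides the shell and the picture viewer there is one more tool, called after "Emit:" as name(argument=value, ...) on one line, values as JSON. move_arm: Moves the arm, as the interface text tells. Its arguments: {"type":"object","properties":{"deltas":{"type":"array","items":{"type":"array"}}},"required":["deltas"]}

```bash
mkdir -p pics
cat > h.py <<'E'
import numpy as np, cv2
from scipy.spatial.transform import Rotation as R
from cell import readout, imaging, sign_off
def att(c):
    a=np.array(c["attitude"],float)
    if a.shape==(3,3): return a
    return R.from_rotvec(a).as_matrix() if a.size==3 else R.from_quat(a).as_matrix()
def cloud(name):
    p,d=imaging.snapshot(name); c=imaging.get_calibration(name); K=np.array(c["intrinsics"])
    v,u=np.mgrid[0:400,0:640]
    x=(u-K[0,2])/K[0,0]*d; y=(v-K[1,2])/K[1,1]*d
    P=np.stack([x,-y,-d],-1)@att(c).T+np.array(c["xyz"])
    P[d==0]=np.nan
    return p,P
E
python3 - <<'E'
from h import *
for n in("scene","top"):
    print(imaging.get_calibration(n))
    p,P=cloud(n); np.save(n+".npy",P); cv2.imwrite(f"pics/{n}0.png",p); cv2.imwrite(f"{n}_raw.png",p)
print(readout.state())
E
```

```text
{'intrinsics': array([[469.51293877,   0.        , 319.40148584],
       [  0.        , 469.51293877, 197.51182466],
       [  0.        ,   0.        ,   1.        ]]), 'xyz': array([-0.02194668,  0.65974494,  0.83023657]), 'attitude': array([ 0.36106785, -1.08725742, -2.26371065])}
{'intrinsics': array([[401.32780989,   0.        , 326.84069119],
       [  0.        , 401.32780989, 195.19503455],
       [  0.        ,   0.        ,   1.        ]]), 'xyz': array([ 0.46456934, -0.10162627,  1.25746433]), 'attitude': array([ 0.06936329, -0.05662588, -1.59241302])}
{'time': 0.1, 'joint_pos': array([-1.29160469e+00,  3.00403964e-01,  1.52152851e+00, -3.81888412e-06,
        1.32070974e+00, -6.66521179e-02]), 'joint_vel': array([-0.00052778, -0.00249157, -0.00170938, -0.00150366,  0.00054394,
        0.00078275]), 'effort': array([ 9.36254764e-04, -5.32646942e+01, -3.53283834e+01,  7.09441979e-02,
        2.35002738e-02, -4.80400274e-05]), 'tool_pos': array([ 0.18634713, -0.51721163,  0.2049454 ]), 'orientation': array([-3.09371171e+00, -5.40368733e-01,  1.80590355e-04]), 'force': array([-0.33187613,  0.48564861, -0.28730529]), 'torque': array([-0.03103061,  0.04121021,  0.00776296]), 'gripper_force': 0.0, 'grip_width': 1.0007263224072744}
```

View pics/scene0.png

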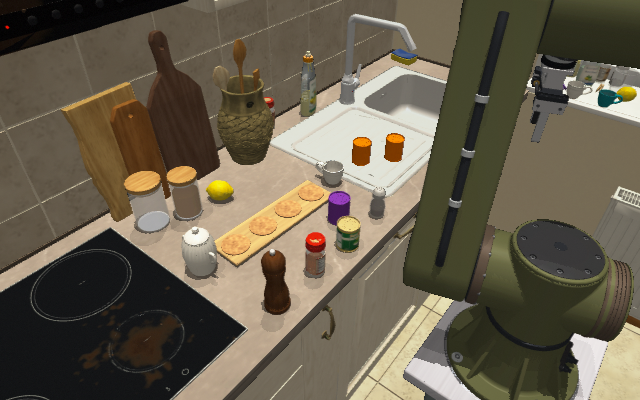

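View pics/top0.png

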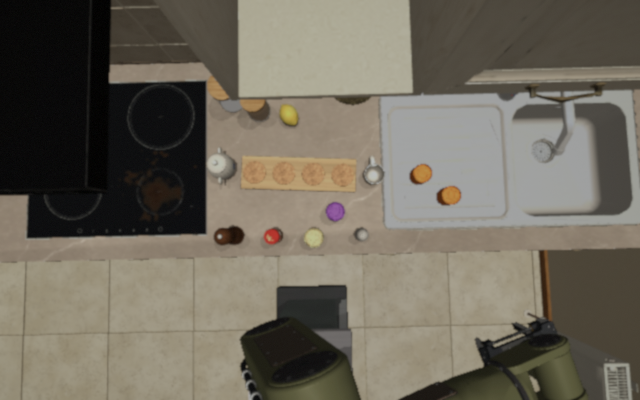

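The top view shows the mats in a row at (256,173), (285,174), (313,175) and (343,176). The sugar pot is at (220,165), the +y end, and the cup at (373,172). Along the front edge are the mill at (222,236), the jar at (273,236), the green tin at (313,238) and the shaker at (361,234). The purple tin at (335,211) and the orange tins in the sink at (421,174) and (450,196) are decoys. The tin at (313,238) is the only one with a green body, so it is the one meant. I'll confirm that in an enlarged crop and measure everything.

Run:
```python
from h import *
from scipy.optimize import least_squares
s=cv2.imread("scene_raw.png"); t=cv2.imread("top_raw.png")
a=cv2.resize(s[150:320,180:400],None,fx=3.5,fy=3.5,interpolation=cv2.INTER_CUBIC); cv2.imwrite("pics/sc1.png",a)
b=cv2.resize(t[140:255,200:390],None,fx=4.2,fy=4.2,interpolation=cv2.INTER_CUBIC); cv2.imwrite("pics/tc1.png",b)
S=np.load("scene.npy");T=np.load("top.npy")
for n,u,v in [("m1",256,173),("m2",285,174),("m3",313,175),("m4",343,176),("pot",220,165),("cup",373,174),("mill",222,236),("jar",273,236),("tin",313,238),("salt",361,234),("purple",335,211),("counter",290,212)]:
    print(n,np.round(np.nanmedian(T[v-1:v+2,u-1:u+2].reshape(-1,3),0),4))
# circle fits
c0={"mill":(T[236,222],.029,.005,.03),"jar":(T[236,273],.021,.01,.08),"tin":(T[238,313],.0285,.005,.066),"salt":(T[234,361],.022,.005,.07),"purple":(T[211,335],.0285,.005,.066)}
for n,(c,r,z0,z1) in c0.items():
  for nm,A in(("S",S),("T",T)):
    Q=A.reshape(-1,3); m=(np.hypot(Q[:,0]-c[0],Q[:,1]-c[1])<.05)&(Q[:,2]>z0)&(Q[:,2]<z1); q=Q[m]
    if len(q)<15: print(n,nm,len(q)); continue
    f=least_squares(lambda p:np.hypot(q[:,0]-p[0],q[:,1]-p[1])-r,c[:2],loss="soft_l1",f_scale=.002)
    print(n,nm,len(q),np.round(f.x,4),"res",np.round(np.median(abs(f.fun)),4))
    m=(np.hypot(Q[:,0]-c[0],Q[:,1]-c[1])<.05); q=Q[m]; zt=np.nanpercentile(q[:,2],99); w=q[q[:,2]>zt-.008]; print("   top z",round(zt,4),np.round(w.mean(0),4))
# board outline
Q=T.reshape(-1,3);m=(Q[:,2]>.008)&(Q[:,2]<.022)&(Q[:,0]>.44)&(Q[:,0]<.62)&(abs(Q[:,1]+.02)<.25);q=Q[m];print("board",np.nanpercentile(q,[1,50,99],axis=0).round(3))
# overhead
Q=T.reshape(-1,3);m=(Q[:,2]>.3)&(Q[:,0]>.35);print("overhead min x",Q[m][:,0].min(),"z",np.percentile(Q[m][:,2],[1,50]))
```

```text
m1 [0.6392 0.1272 0.0137]
m2 [0.634  0.0367 0.0135]
m3 [ 0.6283 -0.0509  0.0153]
m4 [ 0.6236 -0.1445  0.0138]
pot [0.6514 0.2138 0.1094]
cup [ 0.628  -0.2388  0.0064]
mill [0.4475 0.1947 0.16  ]
jar [0.4435 0.0631 0.106 ]
tin [ 0.4344 -0.0495  0.0689]
salt [ 0.4432 -0.19    0.0874]
purple [ 0.5125 -0.1162  0.0679]
counter [0.5152 0.024  0.0008]
mill S 220 [0.45  0.194] res 0.0011
   top z 0.1615 [0.446  0.2018 0.1581]
mill T 63 [0.4466 0.2003] res 0.0015
   top z 0.1682 [0.4458 0.1997 0.1664]
jar S 424 [0.4432 0.0688] res 0.0009
   top z 0.1073 [0.4423 0.0704 0.1052]
jar T 40 [0.4425 0.0686] res 0.0003
   top z 0.11 [0.4426 0.0696 0.1062]
tin S 425 [ 0.4376 -0.0522] res 0.0009
   top z 0.0707 [ 0.4361 -0.0501  0.0683]
tin T 32 [ 0.4401 -0.0445] res 0.0069
   top z 0.0743 [ 0.4349 -0.0491  0.0696]
salt S 284 [ 0.4442 -0.1992] res 0.0014
   top z 0.0867 [ 0.4391 -0.19    0.0845]
salt T 66 [ 0.439  -0.1958] res 0.0022
   top z 0.0896 [ 0.4411 -0.1922  0.0858]
purple S 330 [ 0.5137 -0.118 ] res 0.0009
   top z 0.0727 [ 0.5123 -0.1171  0.0687]
purple T 53 [ 0.5161 -0.1137] res 0.0054
   top z 0.0734 [ 0.5116 -0.1156  0.0692]
board [[ 0.456 -0.259  0.008]
 [ 0.602 -0.029  0.013]
 [ 0.62   0.175  0.02 ]]
overhead min x 0.5232987290689315 z [0.32805185 0.68519847]
```

View pics/sc1.png

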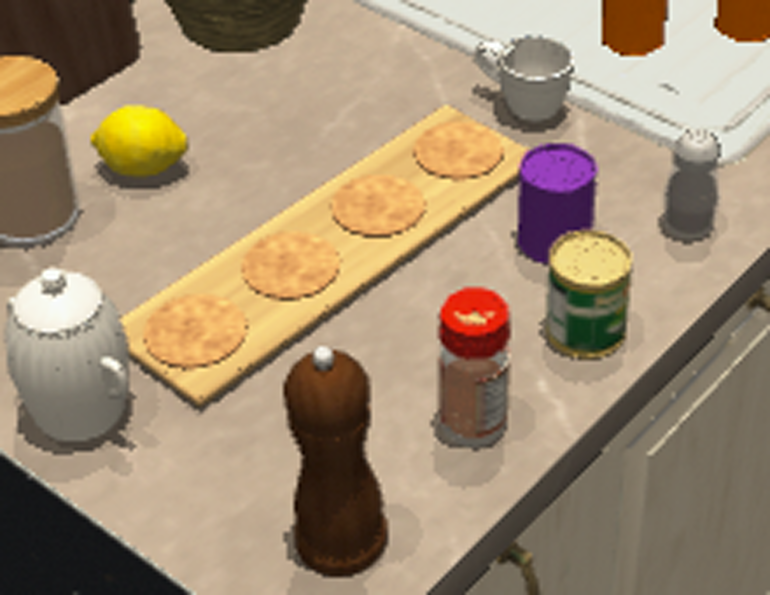

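View pics/tc1.png

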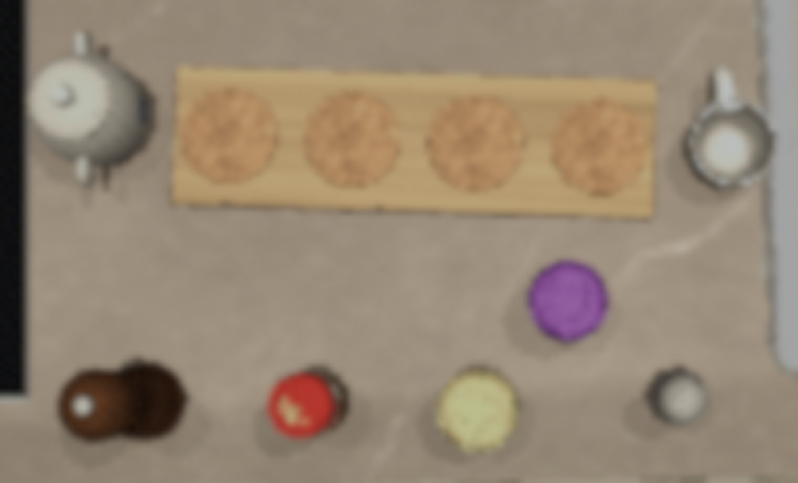

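The enlarged crops confirm the green tin at sc1 (590,290) and the purple decoy at (557,200). They also show the pot at the mat 1 end, the cup at the mat 4 end, and everything upright. Next I'll intersect pixel rays from both views with the known heights, so I can plan the moves.

```bash
cat >> h.py <<'E'
def ray(name,u,v,z):
    c=imaging.get_calibration(name);K=np.array(c["intrinsics"]);o=np.array(c["xyz"])
    d=att(c)@np.array([(u-K[0,2])/K[0,0],-(v-K[1,2])/K[1,1],-1]); return (o+d*(z-o[2])/d[2])[:2]
E
python3 - <<'E'
from h import *
L=[("m1",.015,(195,329),(230,135)),("m2",.015,(290,264),(352,139)),("m3",.015,(378,206),(475,143)),("m4",.015,(459,149),(600,147)),
("knob",.166,(323,357),(83,405)),("jar",.106,(474,316),(303,405)),("tin",.072,(590,260),(478,410)),("salt",.086,(697,143),(683,397))]
for n,z,s,t in L:
    a=ray("scene",(s[0]+.5)/3.5-.5+180,(s[1]+.5)/3.5-.5+150,z); b=ray("top",(t[0]+.5)/4.2-.5+200,(t[1]+.5)/4.2-.5+140,z)
    print(n,a.round(4),b.round(4),((a+b)/2).round(4))
T=np.load("top.npy");Q=T.reshape(-1,3)
for z0 in (.3,.4,.5,.6,.7,.8,.9):
    m=(Q[:,2]>z0)&(Q[:,2]<z0+.1)&(Q[:,0]>.35)
    if m.any(): print(z0,m.sum(),np.percentile(Q[m],[1,99],axis=0).round(2).tolist())
print(R.from_rotvec(readout.state()["orientation"]).as_matrix().round(4))
E
```

```text
m1 [0.6432 0.1322] [0.6429 0.1321] [0.6431 0.1322]
m2 [0.6383 0.0412] [0.6378 0.0413] [0.638  0.0412]
m3 [ 0.6315 -0.0491] [ 0.6326 -0.0501] [ 0.6321 -0.0496]
m4 [ 0.6277 -0.143 ] [ 0.6275 -0.1428] [ 0.6276 -0.1429]
knob [0.448  0.2005] [0.4477 0.2002] [0.4478 0.2003]
jar [0.4409 0.0728] [0.4434 0.0667] [0.4421 0.0697]
tin [ 0.4349 -0.0479] [ 0.4366 -0.0509] [ 0.4358 -0.0494]
salt [ 0.4396 -0.189 ] [ 0.4428 -0.1934] [ 0.4412 -0.1912]
0.3 1090 [[0.66, -0.68, 0.3], [1.02, 0.42, 0.35]]
0.5 20527 [[0.68, -0.61, 0.55], [0.87, 0.06, 0.6]]
0.6 23168 [[0.53, -0.59, 0.6], [0.82, 0.36, 0.7]]
0.7 15941 [[0.61, -0.51, 0.7], [0.8, 0.36, 0.8]]
0.8 4677 [[0.7, -0.46, 0.8], [0.72, 0.07, 0.86]]
[[ 9.408e-01  3.390e-01 -3.000e-04]
 [ 3.390e-01 -9.408e-01  1.000e-03]
 [ 1.000e-04 -1.000e-03 -1.000e+00]]
```

Emit:
move_arm(deltas=[[0,[0.4896,-0.5858,-0.035],[0,0,-70.2]],[0,[0.4896,-0.5858,-0.035],[0,0,-70.2]],[0,[0.4896,-0.5858,-0.035],[0,0,-70.2]],[0,[0.4896,-0.5858,-0.035],[0,0,-70.2]],[0,[0.4896,-0.5858,-0.035],[0,0,-70.2]],[0,[0.4896,-0.5858,-0.035],[0,0,-70.2]],[0,[0.4896,-0.5858,-0.035],[0,0,-70.2]],[0,[0.4896,-0.5858,-0.035],[0,0,-70.2]],[0,[0.4896,-0.5858,-0.035],[0,0,-70.2]],[0,[0.4896,-0.5858,-0.035],[0,0,-70.2]],[0,[0.4896,-0.5858,-0.035],[0,0,-70.2]],[0,[0.4896,-0.5858,-0.035],[0,0,-70.2]],[0,[0.4896,-0.5858,-0.035],[0,0,-70.2]],[0,[0.4896,-0.5858,-0.035],[0,0,-70.2]],[0,[0.4896,-0.5858,-0.035],[0,0,-70.2]],[0,[0.4896,-0.5858,-0.035],[0,0,-70.2]],[0,[0.4896,-0.5858,-0.035],[0,0,-70.2]],[0,[0.4896,-0.5858,-0.035],[0,0,-70.2]],[0,[0.4896,-0.5858,-0.035],[0,0,-70.2]],[0,[0.4896,-0.5858,-0.035],[0,0,-70.2]]])

```text
time: 2.1
tool_pos: [0.4484, 0.1986, 0.2407]
orientation: [2.223, 2.22, 0.001]
force: [-0.2, -0.1, 0.3]
grip_width: 0.998
gripper_force: 0.0
```

Emit:
move_arm(deltas=[[0,[0,0,0.03],[0,0,0]],[0,[0,0,0.06],[0,0,0]],[0,[0,0,0.09],[0,0,0]],[0,[0,0,0.11],[0,0,0]],[0,[0,0,0.118],[0,0,0]],[0,[0,0,0.118],[0,0,0]],[1,[0,0,0.118],[0,0,0]],[1,[0,0,0.118],[0,0,0]],[1,[0,0,0.118],[0,0,0]],[1,[0,0,0.118],[0,0,0]],[1,[0,0,0.118],[0,0,0]],[1,[0,0,0.118],[0,0,0]],[1,[0,0,0.118],[0,0,0]],[1,[0,0,0.118],[0,0,0]]])

```text
time: 3.5
tool_pos: [0.4486, 0.1997, 0.1225]
orientation: [2.221, 2.222, 0.0]
force: [0.3, 0.4, 1.0]
grip_width: 0.502
gripper_force: 30.0
```

Emit:
move_arm(deltas=[[1,[0,0,-0.015],[0,0,0]],[1,[0,0,-0.035],[0,0,0]],[1,[0,0,-0.05],[0,0,0]],[1,[-0.02,0.02,-0.05],[0,0,0]],[1,[-0.04,0.04,-0.05],[0,0,0]],[1,[-0.055,0.06,-0.05],[0,0,0]],[1,[-0.067,0.085,-0.05],[0,0,0]],[1,[-0.067,0.11,-0.05],[0,0,0]],[1,[-0.067,0.135,-0.05],[0,0,0]],[1,[-0.067,0.16,-0.05],[0,0,0]],[1,[-0.067,0.18,-0.05],[0,0,0]],[1,[-0.067,0.19,-0.05],[0,0,0]],[1,[-0.067,0.1945,-0.05],[0,0,0]],[1,[-0.067,0.1945,-0.05],[0,0,0]],[1,[-0.067,0.1945,-0.04],[0,0,0]],[1,[-0.067,0.1945,-0.03],[0,0,0]],[1,[-0.067,0.1945,-0.022],[0,0,0]],[1,[-0.067,0.1945,-0.022],[0,0,0]]])

```text
time: 5.3
tool_pos: [0.6422, 0.1326, 0.1427]
orientation: [-2.22, -2.221, 0.003]
force: [-0.0, -0.3, -2.1]
grip_width: 0.502
gripper_force: 30.0
```

Run:
```python
from h import *
p,P=cloud("scene");cv2.imwrite("pics/p1.png",cv2.resize(p[150:320,180:400],None,fx=3.5,fy=3.5,interpolation=cv2.INTER_CUBIC))
print(readout.state()["tool_pos"],readout.state()["force"])
```

```text
[0.64259061 0.13265615 0.14368084] [ 0.39318499  0.69731993 -1.07798181]
```

View pics/p1.png

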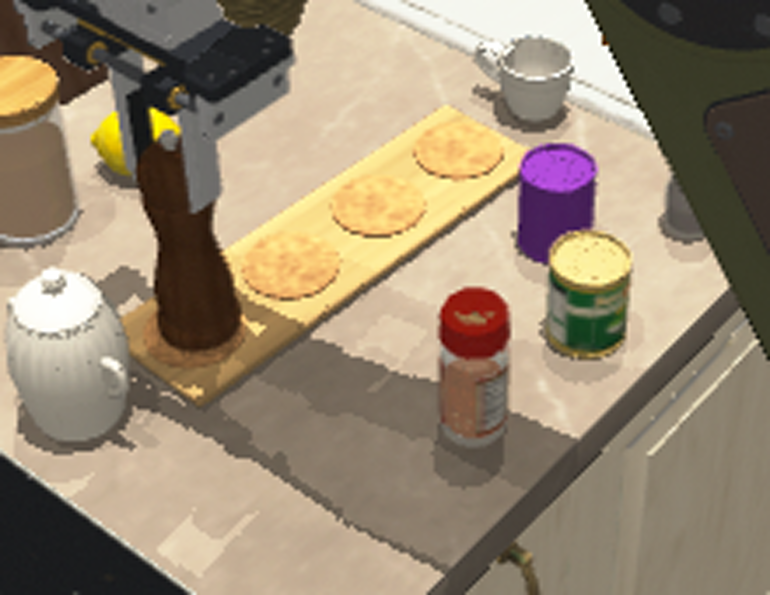

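The mill hangs over mat 1, its foot at (198,335), centred and about 6 mm up. I'll lower it, release and lift.

Emit:
move_arm(deltas=[[1,[0,0,0.003],[0,0,0]],[1,[0,0,0.006],[0,0,0]],[1,[0,0,0.0065],[0,0,0]],[1,[0,0,0.0065],[0,0,0]],[0,[0,0,0.0065],[0,0,0]],[0,[0,0,0.0065],[0,0,0]],[0,[0,0,0.0065],[0,0,0]],[0,[0,0,0.0065],[0,0,0]],[0,[0,0,0.0065],[0,0,0]],[0,[0,0,-0.01],[0,0,0]],[0,[0,0,-0.03],[0,0,0]],[0,[0,0,-0.06],[0,0,0]],[0,[0,0,-0.09],[0,0,0]],[0,[0,0,-0.1],[0,0,0]],[0,[0,0,-0.1],[0,0,0]]])

```text
time: 6.85
tool_pos: [0.6434, 0.1327, 0.2454]
orientation: [2.22, 2.221, 0.003]
force: [-0.0, 1.0, 0.0]
grip_width: 0.999
gripper_force: 0.0
```

Emit:
move_arm(deltas=[[0,[-0.0637,-0.2009,0],[0,0,0]],[0,[-0.0637,-0.2009,0],[0,0,0]],[0,[-0.0637,-0.2009,0],[0,0,0]],[0,[-0.0637,-0.2009,0],[0,0,0]],[0,[-0.0637,-0.2009,0],[0,0,0]],[0,[-0.0637,-0.2009,0],[0,0,0]],[0,[-0.0637,-0.2009,0.04],[0,0,0]],[0,[-0.0637,-0.2009,0.08],[0,0,0]],[0,[-0.0637,-0.2009,0.12],[0,0,0]],[0,[-0.0637,-0.2009,0.16],[0,0,0]],[0,[-0.0637,-0.2009,0.19],[0,0,0]],[0,[-0.0637,-0.2009,0.2035],[0,0,0]],[0,[-0.0637,-0.2009,0.2035],[0,0,0]],[1,[-0.0637,-0.2009,0.2035],[0,0,0]],[1,[-0.0637,-0.2009,0.2035],[0,0,0]],[1,[-0.0637,-0.2009,0.2035],[0,0,0]],[1,[-0.0637,-0.2009,0.2035],[0,0,0]],[1,[-0.0637,-0.2009,0.2035],[0,0,0]],[1,[-0.0637,-0.2009,0.2035],[0,0,0]],[1,[-0.0637,-0.2009,0.2035],[0,0,0]]])

```text
time: 8.85
tool_pos: [0.4423, 0.0689, 0.0411]
orientation: [2.221, 2.221, 0.001]
force: [1.4, 0.4, 0.9]
grip_width: 0.468
gripper_force: 30.0
```

Emit:
move_arm(deltas=[[1,[0,0,-0.015],[0,0,0]],[1,[0,0,-0.035],[0,0,0]],[1,[0,0,-0.05],[0,0,0]],[1,[-0.01,0.02,-0.05],[0,0,0]],[1,[-0.02,0.04,-0.05],[0,0,0]],[1,[-0.028,0.065,-0.05],[0,0,0]],[1,[-0.028,0.09,-0.05],[0,0,0]],[1,[-0.028,0.115,-0.05],[0,0,0]],[1,[-0.028,0.14,-0.05],[0,0,0]],[1,[-0.028,0.165,-0.05],[0,0,0]],[1,[-0.028,0.185,-0.05],[0,0,0]],[1,[-0.028,0.1956,-0.05],[0,0,0]],[1,[-0.028,0.1956,-0.05],[0,0,0]],[1,[-0.028,0.1956,-0.04],[0,0,0]],[1,[-0.028,0.1956,-0.03],[0,0,0]],[1,[-0.028,0.1956,-0.022],[0,0,0]],[1,[-0.028,0.1956,-0.018],[0,0,0]],[1,[-0.028,0.1956,-0.015],[0,0,0]],[1,[-0.028,0.1956,-0.015],[0,0,0]]])

```text
time: 10.75
tool_pos: [0.6377, 0.041, 0.0562]
orientation: [2.221, 2.222, 0.0]
force: [-0.2, 0.9, -1.2]
grip_width: 0.466
gripper_force: 30.0
```

Run:
```python
from h import *
p,P=cloud("scene");cv2.imwrite("pics/p2.png",cv2.resize(p[150:320,180:400],None,fx=3.5,fy=3.5,interpolation=cv2.INTER_CUBIC))
print(readout.state()["tool_pos"],readout.state()["force"])
```

```text
[0.63779088 0.04097577 0.05617944] [-1.02375776  0.40329557  0.44553911]
```

View pics/p2.png

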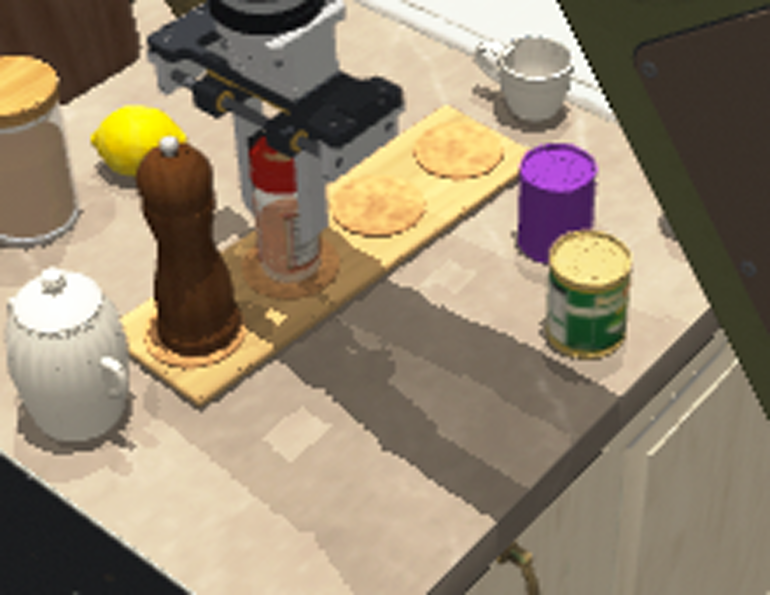

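The mill stands on mat 1 with a cork rim showing around it at (195,345), and the jar is on mat 2 at (290,262). I'll release the jar and go to the shaker.

Emit:
move_arm(deltas=[[0,[0,0,0],[0,0,0]],[0,[0,0,0],[0,0,0]],[0,[0,0,0],[0,0,0]],[0,[0,0,0],[0,0,0]],[0,[0,0,0],[0,0,0]],[0,[0,0,-0.02],[0,0,0]],[0,[0,0,-0.05],[0,0,0]],[0,[0,0,-0.09],[0,0,0]],[0,[0,0,-0.13],[0,0,0]],[0,[-0.04,-0.02,-0.15],[0,0,0]],[0,[-0.235,-0.196,-0.15],[0,0,0]],[0,[-0.235,-0.196,-0.15],[0,0,0]],[0,[-0.235,-0.196,-0.15],[0,0,0]],[0,[-0.235,-0.196,-0.15],[0,0,0]],[0,[-0.235,-0.196,-0.15],[0,0,0]],[0,[-0.235,-0.196,-0.15],[0,0,0]],[0,[-0.235,-0.196,-0.15],[0,0,0]],[0,[-0.235,-0.196,-0.15],[0,0,0]],[0,[-0.235,-0.196,-0.15],[0,0,0]]])

```text
time: 12.7
tool_pos: [0.4426, -0.1931, 0.2058]
orientation: [-2.219, -2.223, -0.0]
force: [0.2, 0.6, 0.3]
grip_width: 1.001
gripper_force: 0.0
```

Emit:
move_arm(deltas=[[0,[0,0,0.04],[0,0,0]],[0,[0,0,0.08],[0,0,0]],[0,[0,0,0.12],[0,0,0]],[0,[0,0,0.15],[0,0,0]],[0,[0,0,0.17],[0,0,0]],[0,[0,0,0.175],[0,0,0]],[0,[0,0,0.175],[0,0,0]],[1,[0,0,0.175],[0,0,0]],[1,[0,0,0.175],[0,0,0]],[1,[0,0,0.175],[0,0,0]],[1,[0,0,0.175],[0,0,0]],[1,[0,0,0.175],[0,0,0]],[1,[0,0,0.175],[0,0,0]],[1,[0,0,0.175],[0,0,0]],[1,[0,0,0.175],[0,0,0]],[1,[0,0,0.165],[0,0,0]],[1,[0,0,0.145],[0,0,0]],[1,[0,0,0.115],[0,0,0]],[1,[0,0,0.085],[0,0,0]],[1,[0,0,0.075],[0,0,0]]])

```text
time: 14.7
tool_pos: [0.4427, -0.1945, 0.1341]
orientation: [2.218, 2.219, 0.002]
force: [0.2, 0.0, -1.1]
grip_width: 0.429
gripper_force: 29.6
```

Run:
```python
from h import *
p,P=cloud("top");cv2.imwrite("pics/p3.png",cv2.resize(p[140:255,200:390],None,fx=4.2,fy=4.2,interpolation=cv2.INTER_CUBIC))
print(readout.state()["tool_pos"],readout.state()["grip_width"])
```

```text
[ 0.44269776 -0.19454862  0.13397572] 0.4284320848981711
```

View pics/p3.png

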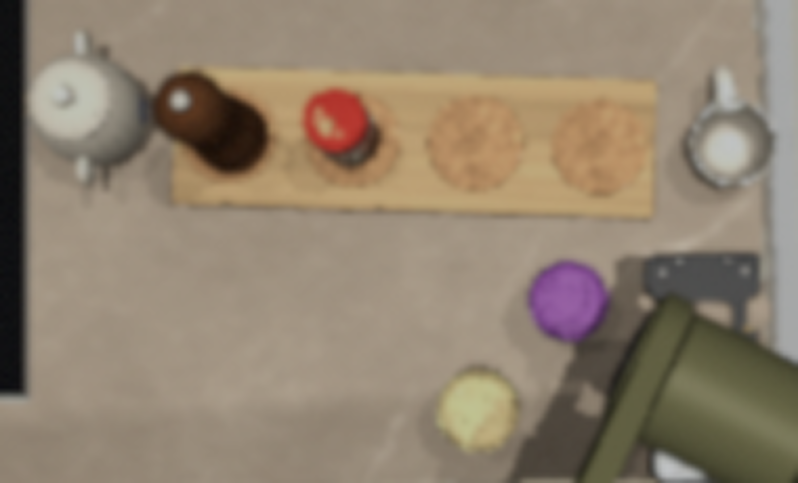

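The mill and jar sit well on mats 1 and 2, and the pot at (85,105) and cup at (728,145) have not moved. Now I'll carry the shaker over the purple tin to mat 3.

Emit:
move_arm(deltas=[[1,[0.015,0.02,-0.005],[0,0,0]],[1,[0.03,0.04,-0.005],[0,0,0]],[1,[0.046,0.06,-0.005],[0,0,0]],[1,[0.061,0.08,-0.005],[0,0,0]],[1,[0.076,0.1,-0.005],[0,0,0]],[1,[0.091,0.12,-0.005],[0,0,0]],[1,[0.106,0.14,-0.005],[0,0,0]],[1,[0.121,0.16,-0.005],[0,0,0]],[1,[0.136,0.18,-0.005],[0,0,0]],[1,[0.1433,0.19,0],[0,0,0]],[1,[0.1433,0.19,0.02],[0,0,0]],[1,[0.1433,0.19,0.04],[0,0,0]],[1,[0.1433,0.19,0.06],[0,0,0]],[1,[0.1433,0.19,0.073],[0,0,0]],[1,[0.1433,0.19,0.08],[0,0,0]],[1,[0.1433,0.19,0.083],[0,0,0]],[1,[0.1433,0.19,0.083],[0,0,0]]])

```text
time: 16.45
tool_pos: [0.6318, -0.0508, 0.048]
orientation: [2.221, 2.222, 0.0]
force: [-0.2, -0.0, -0.9]
grip_width: 0.431
gripper_force: 29.6
```

Run:
```python
from h import *
p,P=cloud("scene");cv2.imwrite("pics/p4.png",cv2.resize(p[150:320,180:400],None,fx=3.5,fy=3.5,interpolation=cv2.INTER_CUBIC))
print(readout.state()["tool_pos"],readout.state()["force"])
```

```text
[ 0.63201489 -0.05081449  0.04851878] [-0.07550805  0.3857309  -0.92129355]
```

View pics/p4.png

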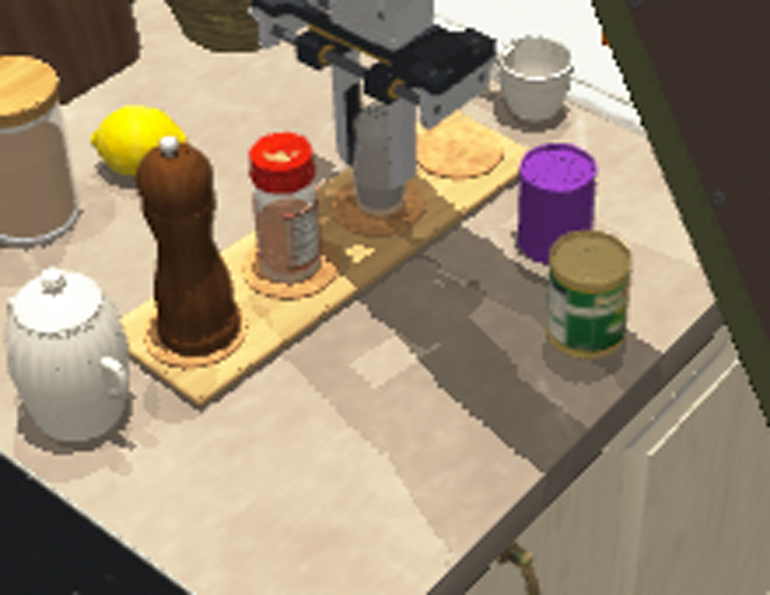

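The shaker is centred over mat 3 at (380,205). I'll release it and move over the tin.

Emit:
move_arm(deltas=[[1,[0,0.0005,0.002],[0,0,0]],[1,[0,0.0005,0.0025],[0,0,0]],[0,[0,0.0005,0.0025],[0,0,0]],[0,[0,0.0005,0.0025],[0,0,0]],[0,[0,0.0005,0.0025],[0,0,0]],[0,[0,0.0005,0.0025],[0,0,0]],[0,[0,0.0005,0.0025],[0,0,0]],[0,[0,0,-0.02],[0,0,0]],[0,[0,0,-0.05],[0,0,0]],[0,[0,0,-0.09],[0,0,0]],[0,[0,-0.01,-0.13],[0,0,0]],[0,[0,-0.196,-0.13],[0,0,0]],[0,[0,-0.196,-0.13],[0,0,0]],[0,[0,-0.196,-0.13],[0,0,0]],[0,[0,-0.196,-0.13],[0,0,0]],[0,[0,-0.196,-0.13],[0,0,0]],[0,[0,-0.196,-0.13],[0,0,0]],[0,[0,-0.196,-0.13],[0,0,0]]])

```text
time: 18.3
tool_pos: [0.4366, -0.0509, 0.1781]
orientation: [2.221, 2.221, 0.001]
force: [-0.0, -0.8, -0.2]
grip_width: 0.998
gripper_force: 0.0
```

Down to TCP z 0.027 (grasp at 46 mm), then grip and lift.

Emit:
move_arm(deltas=[[0,[0,0,0.04],[0,0,0]],[0,[0,0,0.08],[0,0,0]],[0,[0,0,0.12],[0,0,0]],[0,[0,0,0.145],[0,0,0]],[0,[0,0,0.151],[0,0,0]],[0,[0,0,0.151],[0,0,0]],[1,[0,0,0.151],[0,0,0]],[1,[0,0,0.151],[0,0,0]],[1,[0,0,0.151],[0,0,0]],[1,[0,0,0.151],[0,0,0]],[1,[0,0,0.151],[0,0,0]],[1,[0,0,0.151],[0,0,0]],[1,[0,0,0.151],[0,0,0]],[1,[0,0,0.14],[0,0,0]],[1,[0,0,0.12],[0,0,0]],[1,[0,0,0.09],[0,0,0]],[1,[0,0,0.06],[0,0,0]],[1,[0,0,0.051],[0,0,0]],[1,[0,0,0.051],[0,0,0]]])

```text
time: 20.2
tool_pos: [0.4361, -0.0508, 0.1277]
orientation: [2.22, 2.221, 0.002]
force: [-0.2, -0.1, -3.1]
grip_width: 0.603
gripper_force: 30.0
```

Emit:
move_arm(deltas=[[1,[-0.015,0.015,-0.01],[0,0,0]],[1,[-0.03,0.03,-0.01],[0,0,0]],[1,[-0.05,0.045,-0.01],[0,0,0]],[1,[-0.07,0.06,-0.01],[0,0,0]],[1,[-0.085,0.08,-0.01],[0,0,0]],[1,[-0.0918,0.1,-0.01],[0,0,0]],[1,[-0.0918,0.125,-0.01],[0,0,0]],[1,[-0.0918,0.15,-0.01],[0,0,0]],[1,[-0.0918,0.175,-0.01],[0,0,0]],[1,[-0.0918,0.1913,-0.01],[0,0,0]],[1,[-0.0918,0.1913,0.01],[0,0,0]],[1,[-0.0918,0.1913,0.03],[0,0,0]],[1,[-0.0918,0.1913,0.05],[0,0,0]],[1,[-0.0918,0.1913,0.07],[0,0,0]],[1,[-0.0918,0.1913,0.08],[0,0,0]],[1,[-0.0918,0.1913,0.0835],[0,0,0]],[1,[-0.0918,0.1913,0.0835],[0,0,0]]])

```text
time: 21.9
tool_pos: [0.6265, -0.1424, 0.0425]
orientation: [-2.22, -2.221, 0.001]
force: [-0.1, -0.2, -1.1]
grip_width: 0.606
gripper_force: 30.0
```

Run:
```python
from h import *
p,P=cloud("scene");cv2.imwrite("pics/p5.png",cv2.resize(p[150:320,180:400],None,fx=3.5,fy=3.5,interpolation=cv2.INTER_CUBIC))
print(readout.state()["tool_pos"],readout.state()["force"])
```

```text
[ 0.62676614 -0.14245661  0.04271885] [-0.36846802 -0.05361049 -2.92421281]
```

View pics/p5.png

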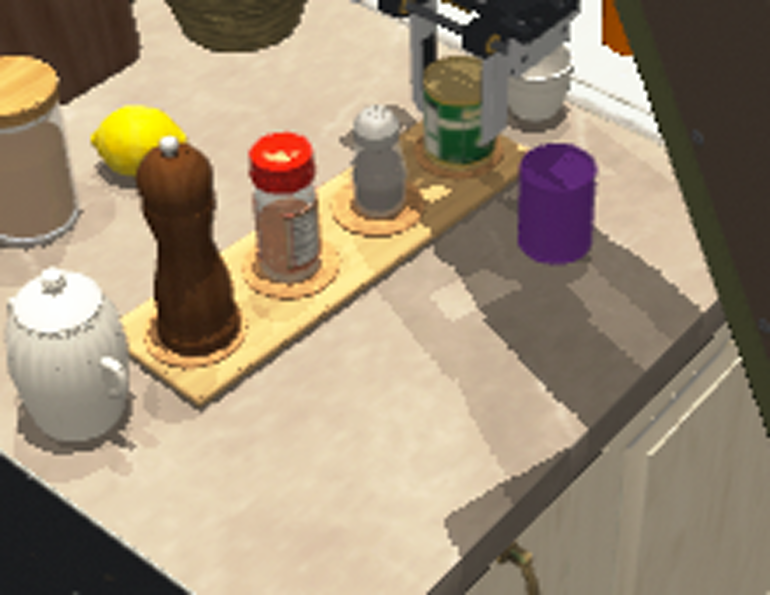

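The tin is over mat 4 at (459,149) and the other three stand on their mats. I'll release and withdraw.

Emit:
move_arm(deltas=[[1,[0,0.0005,0.001],[0,0,0]],[1,[0,0.0005,0.001],[0,0,0]],[0,[0,0.0005,0.001],[0,0,0]],[0,[0,0.0005,0.001],[0,0,0]],[0,[0,0.0005,0.001],[0,0,0]],[0,[0,0.0005,0.001],[0,0,0]],[0,[0,0.0005,0.001],[0,0,0]],[0,[0,0,-0.02],[0,0,0]],[0,[0,0,-0.05],[0,0,0]],[0,[0,0,-0.09],[0,0,0]],[0,[0,-0.01,-0.15],[0,0,0]],[0,[-0.08,-0.24,-0.2],[0,0,0]],[0,[-0.08,-0.24,-0.2],[0,0,0]],[0,[-0.08,-0.24,-0.2],[0,0,0]],[0,[-0.08,-0.24,-0.2],[0,0,0]],[0,[-0.08,-0.24,-0.2],[0,0,0]],[0,[-0.08,-0.24,-0.2],[0,0,0]],[0,[-0.08,-0.24,-0.2],[0,0,0]]])

```text
time: 23.75
tool_pos: [0.3869, -0.223, 0.2442]
orientation: [2.222, 2.219, 0.001]
force: [0.2, -0.8, -0.2]
grip_width: 1.0
gripper_force: 0.0
```

Run:
```python
from h import *
from scipy.optimize import least_squares
p,P=cloud("scene");cv2.imwrite("pics/p6.png",cv2.resize(p[150:320,180:400],None,fx=3.5,fy=3.5,interpolation=cv2.INTER_CUBIC))
q,T=cloud("top");cv2.imwrite("pics/p7.png",cv2.resize(q[140:255,200:390],None,fx=4.2,fy=4.2,interpolation=cv2.INTER_CUBIC))
for n,c,r,z0,z1 in [("mill",(.643,.1326),.029,.022,.04),("jar",(.6379,.0409),.021,.025,.09),("salt",(.6327,-.0508),.022,.02,.08),("tin",(.6276,-.1426),.0285,.022,.08)]:
  for A in(P,T):
    Q=A.reshape(-1,3); w=Q[(np.hypot(Q[:,0]-c[0],Q[:,1]-c[1])<.045)&(Q[:,2]>z0)&(Q[:,2]<z1)]
    f=least_squares(lambda p:np.hypot(w[:,0]-p[0],w[:,1]-p[1])-r,c,loss="soft_l1",f_scale=.002); print(n,len(w),((f.x-c)*1000).round(1))
```

```text
mill 144 [ 1.9 -5.3]
mill 47 [-0.8  0.9]
jar 361 [-0.6  0. ]
jar 56 [-2.5  0.5]
salt 269 [ 3.1 -4.4]
salt 63 [1.8 2. ]
tin 345 [ 1.6 -1.5]
tin 54 [-0.2  1.7]
```

View pics/p6.png

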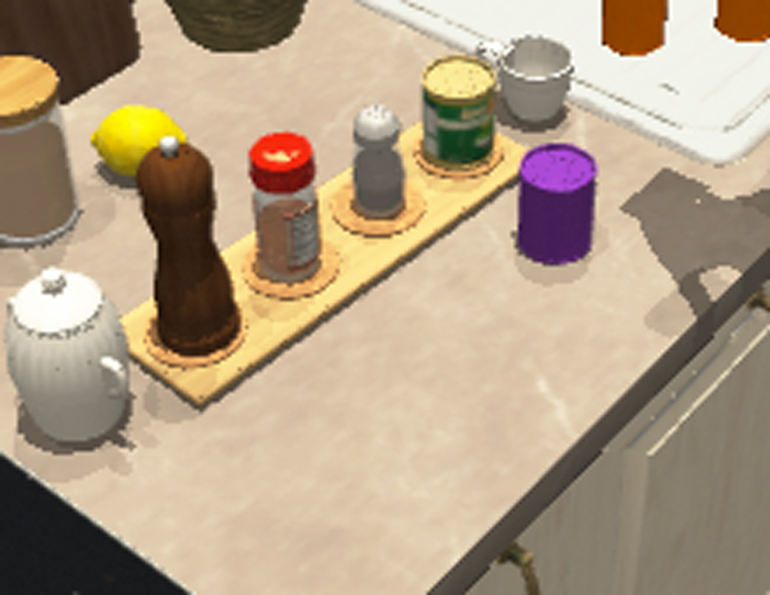

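View pics/p7.png

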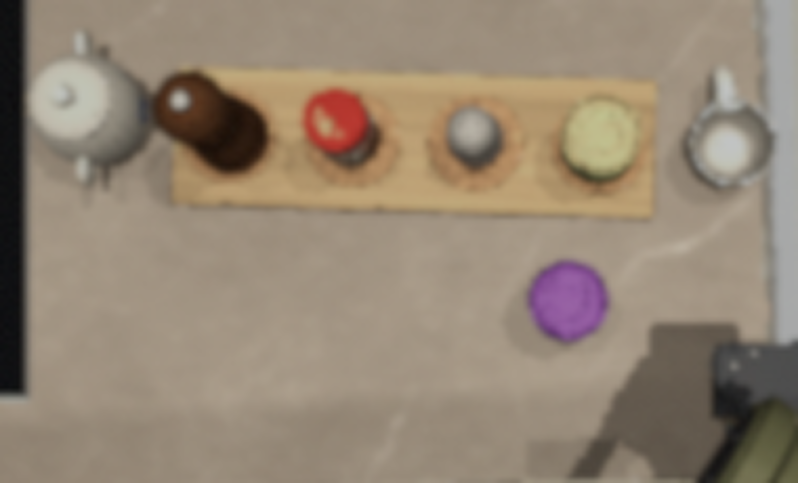

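All four stand upright and centred on mats 1 to 4: mill (195,330), jar (290,262), shaker (378,205) and tin (459,149) in the scene crop. The pot and cup have not moved and the arm is clear, so I'm handing in.

```bash
python3 -c "
from cell import sign_off
print(sign_off())"
```

```text
the job is handed in; nothing more can be done
None
```

The job is handed in at about 24 s of the 106 s allowed: the pepper mill, spice jar, salt shaker and food tin stand upright and centred on mats 1 to 4, running from the sugar pot to the cup, and neither the pot nor the cup moved.

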